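Warm a milk pitcher: load the warming base, unlock and start it

ROBOT

A 6-joint arm with a two-finger parallel gripper is mounted at the origin on a cart in front of the work surface, level with it; the furniture and walls round the work are solid. World frame = base frame: x ahead of the robot, y to its left, z up, the work surface at z = 0. Lengths are in mm, angles in rad, forces in N, time in s.
With the tool pointing down it reaches from about 350 to 875 mm from the base axis. Payload 4.2 kg.
Tool frame: the origin (TCP) lies between the finger pads; the fingertips stand 25 mm ahead of it and the grasp point (between the pads) lies 6 mm ahead of it; z points along the fingers, y is the line along which they close (so a half turn about z gives the same grasp; the last joint's range is limited). The gripper opens to 85 mm and grips with 20 to 120 N. Pads are 22 mm wide; open, the fingers measure 114 mm over their backs; the gripper's body (76 mm by 85 mm) begins 54 mm behind the grasp point. The pads swing forward as they close: fully open they stand 13 mm farther back than shut.
Start: joints at [-0.849, 0.385, 0.008, 0, -1.194, -0.259], TCP at [279.046, -559.225, 256.312] pointing down, gripper open.
Joint ranges: [-3.14, 3.14], [-1.21, 2.06], [-1.07, 1.41], [-3.16, 2.05], [-2.99, -0.16], [-3.1, 3.1]. Speed limits (rad/s): [2.79, 2.79, 3.14, 3.14, 3.14, 3.14].

INTERFACE

Orientations are given as a unit quaternion [x, y, z, w].
In Python, from bench import arm gives the robot as it stands.
- The arm moves only by the shell command python3 -m pendant 'ROWS'. ROWS is JSON, a list of rows, each a list of 7 numbers: the shift along the tool's x, y, z in m, then the turn, a rotation vector about the tool's x, y, z in degrees, then the finger opening in m, from 0 to 0.0854. In form: [[x, y, z, wx, wy, wz, fingers], ...]. A call has 1 to 12 rows; each row shifts and turns the commanded pose from where the row before left it, along the tool's axes as they then stand; what a row does not reach is not made up. A row lasts 1/10 s, in which the tool goes at most 50 mm and 8.59 degrees, less where a joint would pass 70% of its speed; a pose out of reach is approached as far as the arm can. A call is refused whole if a number of a shift passes 0.05 or a number of a turn 8.59, either way. A call with a gripper value outside its range is refused whole. The fingers move at their own pace and stop on an object; the grip force is fixed at half the most. Time passes only in rows, so rows that do not move let the fingers close. It gives the time, the measured TCP pose, the force, the opening and the grip force at its end, in the units of the state.
- arm.read_state(): the state, without advancing time (a new reading comes with each control period).
- arm.get_image(name): name is "scene" or "top" or "wrist"; returns a dict with "image" (420x560x3 uint8, red, green, blue), "fx", "fy", "cx", "cy" (pixels), "xyz" and "rotation" of the camera in the world. Camera axes: x right, y down, z forward; pixel columns grow to the right and rows downward; lengths in mm; the calibration is good to about 2 mm. A picture is of the moment at which its call begins. There is no depth.
- arm.job_done(): hands the job in; it is judged then, once.
The state is a dict: "clock": time; "joints": joint angles; "joint_vel": joint speeds; "joint_efforts": joint torques, N m; "position": TCP position; "ee_rot": TCP orientation; "contact_force": force on the tool from outside, world axes, zero at the start; "wrist_torque": the same for the moment, N m; "gripper_width": finger opening in mm; "grasp_force": force on a finger pad.
Only numpy, scipy, OpenCV 4.12 (cv2) and the standard library are available. Lean on these libraries where they do the work, as an engineer would, in place of code of your own. Each camera call takes 0.05 s, during which the arm holds its last target. There are 200 camera calls.

TASK

Set the smaller of the two milk pitchers down gently and upright on the round plate of the warming base, its whole foot on the plate, and let go. Then slide the lock tab all the way aside so that it uncovers the start button, and press that button fully down, where it stays. Leave the larger pitcher, the shaker and the tamper where they stand.

Things in the scene. Friction and masses are not known exactly. Their poses are not given: they have to be found in the camera images.
- small_pitcher: The smaller milk pitcher: pale, open, 81 mm tall, 0.22 kg. Origin at underside height. Round body, 66 mm across and nearly straight-sided, centred on its y = +10.5 mm; 8 mm thick handle to y = -50 mm (16 to 72 mm high), spout to y = +50 mm. Grip the body along its x axis 35 to 60 mm up. It stands left of the warming base, nearer or farther, the larger pitcher at the other spot.
- small_foot (a point): Centre of the small pitcher's round foot (66 mm across), on its underside.
- big_pitcher: The larger milk pitcher: dark grey, 92 x 139 mm over spout and handle, 117 mm tall, same shape (spout +y, handle -y). Origin at underside height. A bystander, not to be moved.
- warmer: Warming base, a fixed flat aluminium appliance 160 (x) x 290 (y) mm, housing top 36 mm above its underside. Origin: centre of its underside, on the wooden board (top at world z = 0.014). Its +x points to its rear (away from the robot, yaw within 0.25 rad), +y left. Dark round heating plate at its left end; rails, lock tab and start button at its right end.
- plate_top (a point): Centre of the top of the heating plate, a flat disc 110 mm across, at [0, 72, 40] mm in the base's frame.
- tab_fin (a point): Middle of the top edge of the upright fin on the lock tab: 44 mm long along the base's x, 12 mm thick along its y, 22 mm above the tab's flat plate (60 x 64 mm, 4 mm thick), which covers the button. At joint value 0 it is at [-27, -78, 72] mm in the base's frame. The rails beside the button are 58 mm apart between their lips, the lips 18 mm above the housing top.
- lock_tab (a joint): Travel of the lock tab in m along the base's +x (to the rear): 0 = over the button, 0.055 = end stop, button wholly uncovered. Starts at 0 to 0.006. It slides with about 1.5 N of friction and stays where it is left.
- button_top (a point): Centre of the top of the round start button (36 mm across), at [-35, -78, 44] mm in the base's frame when up. It moves down as the button is pressed.
- start_button (a joint): Travel of the start button in m, downwards: 0 = up, 0.006 = fully pressed. It needs about 4 N and stays where it is pressed. The lock tab's plate covers it, 2 mm above, until slid aside.
- shaker: Cocoa shaker with a perforated dome, 67 mm across, 105 mm tall, behind the warming base. Origin at the centre of its underside. A bystander.
- tamper: Coffee tamper with a turned wooden handle, 58 mm across, 94 mm tall, behind the warming base to the left. Origin at the centre of its underside. A bystander.

How it is judged (in metres and radians):
On the way, in this order (a step that is already met when the one before it is completed fails the run):
1. the small pitcher stands upright on the heating plate, released (horizontal distance between small_foot and plate_top below 0.023 m and z of small_foot in the frame of plate_top between -0.004 and 0.004 m and angle between small_pitcher's own z axis and vertical below 0.1 rad and linear speed of small_pitcher below 0.03 m/s and contact force between small_pitcher and the fingers below 0.3 N), for 0.2 s.
2. the lock tab is slid fully aside (48 mm or more of its 55 mm) (value of joint lock_tab above 0.048 m), for 0.2 s.
3. the start button is pressed down (4.5 mm or more of its 6 mm) (value of joint start_button above 0.0045 m), for 0.2 s.
At the end, for the whole second after the job is handed in: The small pitcher stands at rest and released on the heating plate, its foot within 23 mm of the plate's centre and within 4 mm of its surface, tilted less than 0.1 rad; the lock tab is at 48 mm or more of its 55 mm travel and the start button is down by 4.5 mm or more of 6 mm (all of step 1 and value of joint lock_tab above 0.048 m and value of joint start_button above 0.0045 m); the robot touches nothing.
It fails at once if the small pitcher strikes the warming base hard (over 60 N) (contact force between small_pitcher and warmer above 60 N).
It fails at once if the small pitcher is tipped over (tilted more than 0.6 rad) (angle between small_pitcher's own z axis and vertical above 0.6 rad).
It fails at once if the larger pitcher is shifted more than 30 mm or knocked over (distance of big_pitcher from where it was at the start of the episode above 0.03 m or angle between big_pitcher's own z axis and vertical above 0.3 rad).
It fails at once if the shaker is shifted more than 30 mm or knocked over (distance of shaker from where it was at the start of the episode above 0.03 m or angle between shaker's own z axis and vertical above 0.3 rad).
It fails at once if the tamper is shifted more than 30 mm or knocked over (distance of tamper from where it was at the start of the episode above 0.03 m or angle between tamper's own z axis and vertical above 0.3 rad).
It also fails if it takes over 51 s, if anything falls off the work surface, if the arm or the gripper's body presses on something with over 40 N, if the wrist force passes 120 N, or if a joint passes its speed limit or range.

## Working session

There is one attempt and no reset: what is moved stays moved. The work goes in short steps, Python scripts to look and compute and a shell command to move; the robot and the scene stay as the last step left them, time stands still between calls to the robot, and variables do not carry over. Pictures are saved under pics/ and viewed, at most 13 in all, crops included, and the job is handed in when it is done.

```bash
mkdir -p pics
cat > h.py <<'E'
import numpy as np, cv2, json
from bench import arm
def snap(name,fn):
    d=arm.get_image(name); cv2.imwrite('pics/'+fn+'.png',cv2.cvtColor(np.array(d['image'],np.uint8),cv2.COLOR_RGB2BGR))
    json.dump({k:np.array(d[k]).tolist() for k in('fx','fy','cx','cy','xyz','rotation')},open('pics/'+fn+'.json','w')); return d
def ray(fn,u,v):
    c=json.load(open('pics/'+fn+'.json')); R=np.array(c['rotation'])
    if R.shape!=(3,3):
        from scipy.spatial.transform import Rotation as Ro; R=Ro.from_quat(R).as_matrix()
    d=R@np.array([(u-c['cx'])/c['fx'],(v-c['cy'])/c['fy'],1]); return np.array(c['xyz']),d/np.linalg.norm(d)
def atz(fn,u,v,z):
    o,d=ray(fn,u,v); return o+d*(z-o[2])/d[2]
def tri(*obs):
    A=np.zeros((3,3));b=np.zeros(3);L=[]
    for o in obs:
        p,d=ray(*o);M=np.eye(3)-np.outer(d,d);A+=M;b+=M@p;L.append((p,M))
    x=np.linalg.solve(A,b); return x,[float(np.linalg.norm(M@(x-p))) for p,M in L]
E
python3 - <<'E'
from h import *
for n in('scene','top','wrist'):
    d=snap(n,n+'0'); print(n,d['fx'],d['cx'],d['cy'],d['xyz'],np.round(d['rotation'],3).tolist())
a=cv2.imread('pics/scene0.png');b=cv2.imread('pics/top0.png')
s=arm.read_state();print(s)
E
```

```text
scene 438.7684265754253 277.65747622633603 207.25473705267808 [ 37.41086303 634.7211     814.17843301] [-0.306, 0.86, -0.384, 0.139]
top 503.90648503083577 275.68533260172495 216.1882865296823 [ 387.31339596  -21.72975135 1139.72969957] [0.708, -0.7, 0.065, -0.075]
wrist 313.1586955518498 280.2344282326856 209.05812538046726 [ 214.54638004 -592.87265769  372.07688268] [0.521, 0.841, 0.123, 0.076]
{'clock': 0.15, 'joints': array([-8.49385922e-01,  3.85391752e-01,  6.98089523e-03, -3.47795035e-04,
       -1.19399683e+00, -2.58600879e-01]), 'joint_vel': array([ 7.33580689e-05, -3.84914016e-03,  4.55478229e-03,  1.37699267e-03,
       -8.98898616e-04,  4.69160303e-04]), 'joint_efforts': array([ 5.38679105e-04, -3.92680049e+01,  1.88582021e+01,  4.18855280e+00,
       -3.39031612e-03,  5.25435865e-06]), 'position': array([ 278.89060414, -558.90215237,  255.4824334 ]), 'ee_rot': array([-2.29282584e-01,  9.73359554e-01,  7.86953078e-04, -2.36553079e-04]), 'contact_force': array([-0.95024527, -0.0296603 , -0.20176636]), 'wrist_torque': array([ 0.03167165,  0.01466084, -0.02964859]), 'grasp_force': 0.0, 'gripper_width': 85.55344250857962}
```

View pics/top0.png

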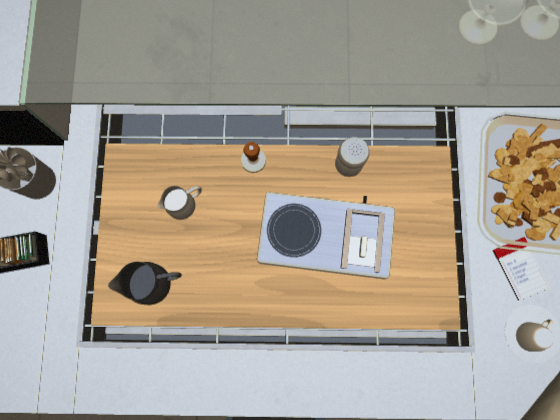

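View pics/scene0.png

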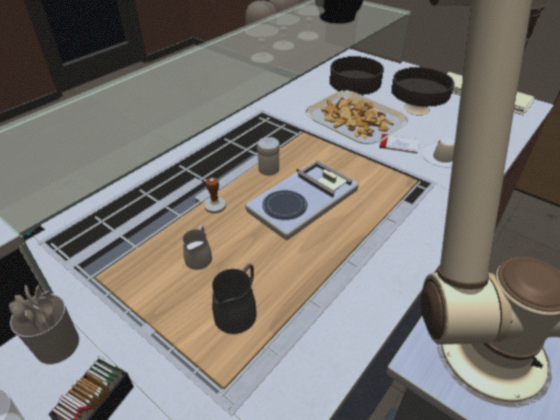

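The top view shows the small pitcher at about (178,202), farther away, with its handle pointing right and up. The larger pitcher is at (145,282) and the base runs from (258,193) to (394,278), with the plate at (294,230) and the fin at (362,246). I'll enlarge these areas for accurate pixel positions.

Run:
```python
from h import *
t=cv2.imread('pics/top0.png');s=cv2.imread('pics/scene0.png')
def crop(im,x,y,w,h,k):
    c=cv2.resize(im[y:y+h,x:x+w],None,fx=k,fy=k,interpolation=cv2.INTER_CUBIC)
    for i in range(0,w,10): cv2.line(c,(i*k,0),(i*k,8 if i%50 else 16),(0,0,255),1); cv2.putText(c,str(x+i),(i*k,20),0,.3,(0,0,255),1) if i%20==0 else 0
    for i in range(0,h,10): cv2.line(c,(0,i*k),(8,i*k),(0,0,255),1); cv2.putText(c,str(y+i),(0,i*k+4),0,.3,(0,0,255),1) if i%20==0 else 0
    return c
cv2.imwrite('pics/m1.png',np.hstack([crop(t,150,175,65,60,6),crop(s,170,215,65,60,6)]))
cv2.imwrite('pics/m2.png',np.hstack([crop(t,250,185,155,100,5)]))
cv2.imwrite('pics/m3.png',crop(s,240,155,130,85,6))
```

```text
(no output)
```

View pics/m1.png

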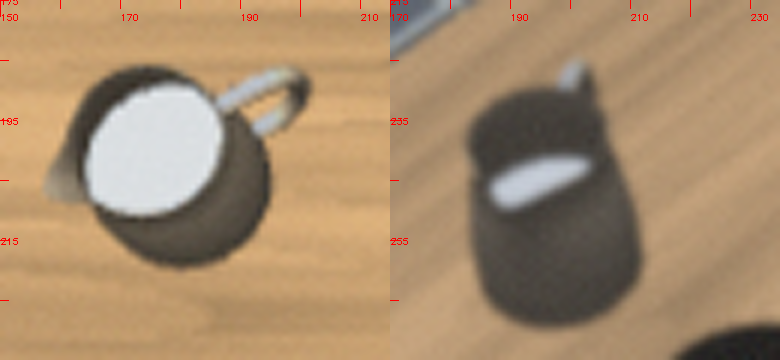

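View pics/m2.png

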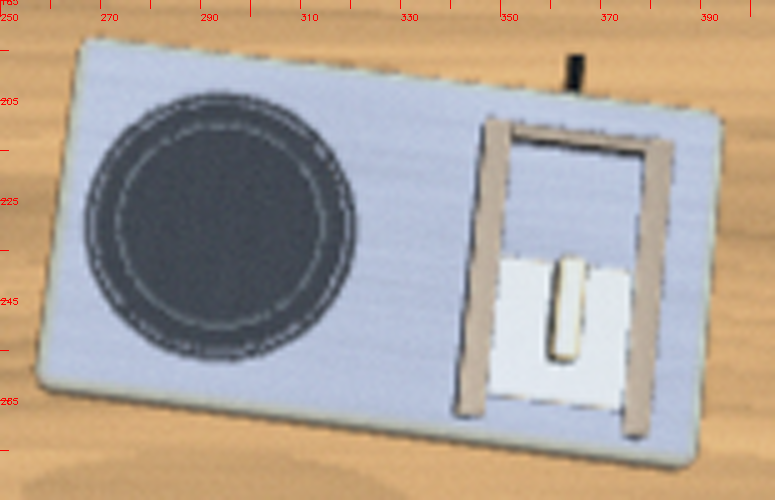

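View pics/m3.png

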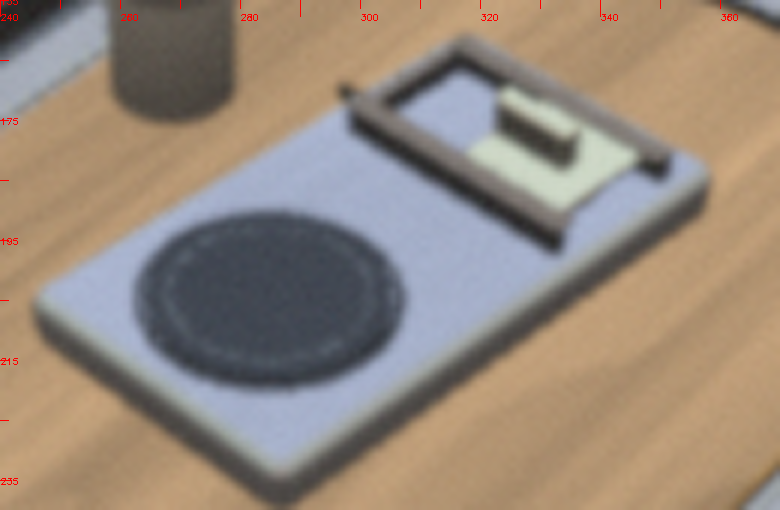

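In the crops:
- **Foot circle (top view):** centre at about (180.3,204.8).
- **Spout and handle tips (top view):** about (158.3,205.8) and (200.5,188.3).
- **Plate:** (294.2,230.4) in the top view and (285,205) in the scene view.
- **Fin top:** (363.4,246.8) in the top view and (329.7,173.3) in the scene view.

Run:
```python
from h import *
from scipy.optimize import least_squares
T=lambda x,y,k=5,o=(250,185):('top0',o[0]+x/k,o[1]+y/k)
S=lambda x,y,k=6,o=(240,155):('scene0',o[0]+x/k,o[1]+y/k)
print('plate',tri(T(221,227),S(270,300)));print('fin',tri(T(567,309),S(538,110)))
tc=[(85,40),(720,112),(692,465),(40,385)]
C=[atz(*T(*p),50)for p in tc]
print('corners',np.round(C,1).tolist(),'sides',[round(float(np.linalg.norm(C[i]-C[(i+1)%4])),1)for i in range(4)],'mean',np.mean(C,0))
e=[C[0]-C[1],C[3]-C[2]];print('yaw from long',[np.arctan2(-v[0],v[1])for v in e],'short',[np.arctan2(v[1],v[0])for v in(C[0]-C[3],C[1]-C[2])])
print('scene corners',tri(T(40,385),S(283,475)),tri(T(85,40),S(38,297)),tri(T(692,465),S(708,175)))
P=lambda x,y:T(x,y,6,(150,175)); Q=lambda x,y:S(x-390,y,6,(170,215))
# foot: tangent edge points, radius 33, fit centre
pt=[(180,268),(271,185),(247,240),(110,232)];ps=[(555,326),(642,262)]
for z in (14,):
    f=lambda c:[np.linalg.norm(atz(*P(*p),z)[:2]-c)-33 for p in pt]
    r=least_squares(f,[600,180]);print('foot top',r.x,r.fun)
    f=lambda c:[np.linalg.norm(atz(*Q(*p),z)[:2]-c)-33 for p in ps+[(600,313),(510,313)]]
    r=least_squares(f,[600,180]);print('foot scene',r.x,r.fun)
a=atz(*P(50,185),92);b=atz(*P(303,82),84);print('spout',a,'handle',b,'len',np.linalg.norm((a-b)[:2]))
d=(a-b)[:2];d/=np.linalg.norm(d);print('y dir',d,'yaw',np.arctan2(-d[0],d[1]),'body ctr',(a+b)[:2]/2+10.5*d)
t=b=None
print('big',atz('top0',143,282,80),'shaker',atz('top0',352,165,60),'tamper',atz('top0',254,158,20))
print('rim top/handle tri',tri(P(300,75),Q(577,62)))
from scipy.spatial.transform import Rotation as Ro
s=arm.read_state();R=Ro.from_quat(s['ee_rot']).as_matrix();print(R.round(3),s['position'])
```

```text
plate (array([573.98188049, -45.9935387 ,  48.6909478 ]), [0.2531983882684046, 0.2531983882683402])
fin (array([ 534.05526791, -190.58412481,   86.8641557 ]), [0.17230908613587104, 0.1723090861359401])
corners [[657.8, 15.1, 50.0], [627.7, -265.7, 50.0], [472.4, -248.5, 50.0], [503.7, 32.2, 50.0]] sides [282.4, 156.2, 282.5, 155.0] mean [ 565.41177468 -116.70068531   50.        ]
yaw from long [np.float64(-0.1068753045589771), np.float64(-0.11107508416430104)] short [np.float64(-0.11038330209406087), np.float64(-0.11023837234782886)]
scene corners (array([504.19164967,  32.43562214,  45.47923175]), [0.02074957862121738, 0.020749578621251243]) (array([657.87385156,  14.64096731,  45.58922663]), [1.1944066489821803, 1.194406648982156]) (array([ 473.58765791, -249.68452731,   42.7372253 ]), [0.6816577595500465, 0.6816577595500674])
foot top [594.07412637 198.6212775 ] [-15.64927728  11.6625956  -11.32008936  15.02590986]
foot scene [589.34389128 224.08958622] [ -5.55302686   9.96759438 -14.76415972  14.37728322]
spout [617.04328438 245.46002781  92.        ] handle [657.70801507 158.14712182  84.        ] len 96.31803504716636
y dir [-0.42219228  0.9065063 ] yaw 0.4358623441423097 body ctr [632.9426308  211.32189101]
big [455.85215585 271.24664382  80.        ] shaker [ 721.22858933 -173.46440634   60.        ] tamper [748.60870789  47.66762772  20.        ]
rim top/handle tri (array([664.55998255, 162.27841731,  74.56224536]), [2.1442148751527648, 2.144214875152734])
[[-0.895 -0.446 -0.001]
 [-0.446  0.895  0.001]
 [ 0.     0.002 -1.   ]] [ 278.89060414 -558.90215237  255.4824334 ]
```

Run:
```python
from h import *
from scipy.optimize import least_squares
P=lambda x,y:('top0',150+x/6,175+y/6); Q=lambda x,y:('scene0',170+(x-390)/6,215+y/6)
for n,F,pt in (('top',P,[(180,268),(271,185),(247,240),(110,232)]),('scene',Q,[(555,326),(642,262),(600,313),(510,313)])):
    f=lambda c:[np.linalg.norm(atz(*F(*p),14)[:2]-c)-33 for p in pt]
    r=least_squares(f,[650,230] if n=='scene' else [640,205]);print(n,r.x,r.fun)
print('rim L',atz(*P(75,130),95),'rim top',atz(*P(145,65),95),'rim spots',atz(*P(100,85),95))
```

```text
top [635.04395256 213.89162201] [-0.27614207  0.25968121  0.08108377  0.39056444]
scene [638.03775789 208.24353673] [ 0.87088356 -0.61091225  0.02313679 -1.03928586]
rim L [636.52608566 236.92999771  95.        ] rim top [660.64531863 213.1680828   95.        ] rim spots [653.1268606  228.90655695  95.        ]
```

The small pitcher's body centre is at about (635,212), with its y axis at yaw 0.436. The warmer's yaw is -0.11, with the plate at (574,-46) and the fin at (534,-190.6). I'll move above the pitcher.

```bash
python3 -m pendant '[[-0.02,0.016,0,0,0,0,0.085],[-0.033,0.0265,0,0,0,0,0.085],[-0.033,0.0265,0,0,0,0,0.085],[-0.033,0.0265,0,0,0,0,0.085],[-0.033,0.0265,0,0,0,0,0.085],[-0.033,0.0265,0,0,0,0,0.085],[-0.033,0.0265,0,0,0,0,0.085],[-0.033,0.0265,0,0,0,0,0.085],[-0.033,0.0265,0,0,0,0,0.085],[-0.033,0.0265,0,0,0,0,0.085]]'
python3 -m pendant '[[-0.033,0.0265,0,0,0,0,0.085],[-0.033,0.0265,0,0,0,0,0.085],[-0.033,0.0265,0,0,0,0,0.085],[-0.033,0.0265,0,0,0,0,0.085],[-0.033,0.0265,0,0,0,0,0.085],[-0.033,0.0265,0,0,0,0,0.085],[-0.033,0.0265,0,0,0,0,0.085],[-0.033,0.0265,0,0,0,0,0.085],[-0.033,0.0265,0,0,0,0,0.085],[-0.033,0.0265,0,0,0,0,0.085],[-0.015,0.0115,0,0,0,0,0.085]]'
python3 -m pendant '[[0,0,0,0,0,-8,0.085],[0,0,0,0,0,-8,0.085],[0,0,0,0,0,-8,0.085],[0,0,0,0,0,-8,0.085],[0,0,0,0,0,-8,0.085],[0,0,0,0,0,-8,0.085],[0,0,0,0,0,-8,0.085],[0,0,0,0,0,-8,0.085],[0,0,0,0,0,-8,0.085],[0,0,0,0,0,-8,0.085],[0,0,0,0,0,-8,0.085],[0,0,0,0,0,-0.5,0.085]]'
python3 - <<'E'
from h import *
from scipy.spatial.transform import Rotation as Ro
snap('wrist','w1');s=arm.read_state();R=Ro.from_quat(s['ee_rot']).as_matrix();print(s['clock'],s['position'],R.round(3),s['joints'])
E
```

```text
clock: 1.15
position: [449.3, -188.3, 256.3]
ee_rot: [-0.229, 0.973, 0.0, 0.0]
contact_force: [1.0, 0.7, 0.8]
gripper_width: 85.5
grasp_force: 0.0
clock: 2.25
position: [635.1, 214.6, 255.0]
ee_rot: [-0.23, 0.973, -0.0, -0.0]
contact_force: [-0.4, -0.8, -1.4]
gripper_width: 85.2
grasp_force: 0.0
clock: 3.45
position: [634.2, 211.4, 255.8]
ee_rot: [0.844, -0.537, -0.0, 0.0]
contact_force: [-0.8, 0.6, -0.3]
gripper_width: 85.1
grasp_force: 0.0
3.5 [634.18875341 211.42308953 255.86760244] [[ 0.421 -0.907 -0.001]
 [-0.907 -0.421 -0.   ]
 [-0.     0.001 -1.   ]] [ 5.63090276e-01  4.60093451e-01  1.26386347e-01 -1.94834044e-04
 -1.23789780e+00 -1.28358494e-01]
```

View pics/w1.png

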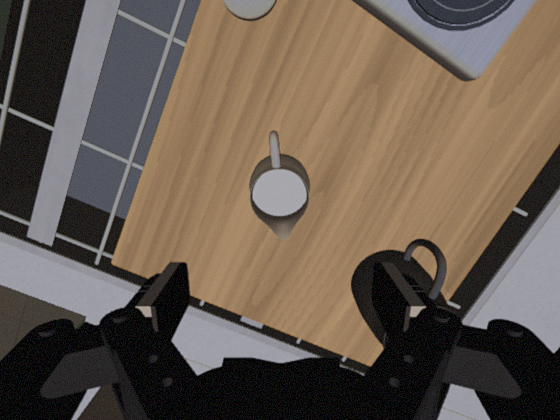

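The wrist view shows the pitcher centred between the fingers. The rim spans u 250–309 at v≈190, the handle tip is at about (274,133) and the spout tip at (283,240). I'll refine its position by combining these with the top view.

Run:
```python
from h import *
P=lambda x,y:('top0',150+x/6,175+y/6)
s=tri(P(50,185),('w1',283,240));h=tri(P(303,82),('w1',274,133));print('spout',s,'handle',h)
for zs,zh in((92,84),):
    a=atz('w1',283,240,zs);b=atz('w1',274,133,zh);d=(a-b)[:2];L=np.linalg.norm(d);d/=L;print(a,b,L,'yaw',np.arctan2(-d[0],d[1]),'ctr',(a+b)[:2]/2+10.5*d)
l=atz('w1',250,190,95);r=atz('w1',309,190,95);print('rim L,R',l,r,np.linalg.norm(l-r),(l+r)/2)
```

```text
spout (array([615.87060854, 244.3356382 ,  97.90767378]), [0.383679411382601, 0.3836794113825867]) handle (array([664.15976884, 161.72876442,  59.73308018]), [0.6005760918771598, 0.6005760918771252])
[614.87917468 246.89315727  92.        ] [664.501661   159.86084136  84.        ] 100.18490486063435 yaw 0.518190507282201 ctr [634.4896732  212.49852634]
rim L,R [663.30514509 214.24571807  95.        ] [614.72885692 191.63065413  95.        ] 53.58261741729251 [639.017001  202.9381861  95.       ]
```

```bash
python3 -m pendant '[[-0.001,0,0.02,0,0,-4,0.085],[0,0,0.03,0,0,0,0.085],[0,0,0.03,0,0,0,0.085],[0,0,0.03,0,0,0,0.085],[0,0,0.025,0,0,0,0.085],[0,0,0.02,0,0,0,0.085],[0,0,0.02,0,0,0,0.085],[0,0,0.015,0,0,0,0.085],[0,0,0,0,0,0,0.085]]'
python3 -m pendant '[[0,0,0,0,0,0,0.07],[0,0,0,0,0,0,0.06],[0,0,0,0,0,0,0.05],[0,0,0,0,0,0,0.05],[0,0,0,0,0,0,0.05],[0,0,0,0,0,0,0.05],[0,0,0,0,0,0,0.05]]'
```

```text
clock: 4.4
position: [632.5, 211.6, 63.6]
ee_rot: [0.861, -0.508, -0.001, 0.002]
contact_force: [0.1, 0.6, -0.9]
gripper_width: 85.3
grasp_force: 0.0
clock: 5.1
position: [634.7, 212.8, 68.4]
ee_rot: [0.862, -0.507, 0.001, -0.001]
contact_force: [-1.7, 0.4, 5.7]
gripper_width: 60.0
grasp_force: 65.4
```

```bash
python3 -m pendant '[[0,0,-0.005,0,0,0,0.05],[0,0,-0.015,0,0,0,0.05],[0,0,-0.02,0,0,0,0.05],[0,0,-0.02,0,0,0,0.05],[0,0,-0.01,0,0,0,0.05],[0,0,-0.005,0,0,0,0.05],[0,0,0,0,0,0,0.05]]'
python3 -m pendant '[[0.01,0.009,0,0,0,0,0.05],[0.02,0.018,0,0,0,0,0.05],[0.025,0.023,0,0,0,0,0.05],[0.025,0.023,0,0,0,0,0.05],[0.025,0.023,0,0,0,0,0.05],[0.025,0.023,0,0,0,0,0.05],[0.025,0.023,0,0,0,0,0.05],[0.02,0.018,0,0,0,0,0.05],[0.016,0.0145,0,0,0,0,0.05],[0.005,0.0045,0,0,0,0,0.05],[0,0,0,0,0,0,0.05],[0,0,0,0,0,0,0.05]]'
python3 - <<'E'
from h import *
snap('top','t2');snap('scene','s2');s=arm.read_state();print(s['position'],s['contact_force'],s['gripper_width'])
t=cv2.imread('pics/t2.png')[140:300,220:400];c=cv2.imread('pics/s2.png')[80:240,200:380]
cv2.imwrite('pics/m4.png',cv2.resize(np.hstack([t,c]),None,fx=2.2,fy=2.2,interpolation=2))
E
```

```text
clock: 5.8
position: [633.9, 212.4, 141.7]
ee_rot: [0.862, -0.508, 0.0, -0.0]
contact_force: [0.0, -0.1, -2.9]
gripper_width: 60.3
grasp_force: 65.3
clock: 7.0
position: [572.3, -45.7, 140.9]
ee_rot: [0.862, -0.507, -0.0, 0.0]
contact_force: [0.0, 0.2, -2.8]
gripper_width: 60.5
grasp_force: 65.3
[572.63052799 -45.10687425 141.11722715] [ 8.49604459e-01  7.66726391e-04 -2.05095551e+00] 60.11248855437392
```

View pics/m4.png

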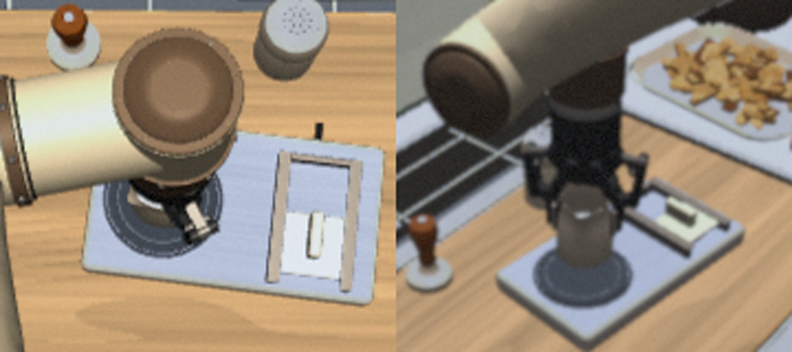

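The pitcher is held upright over the plate, which is visible under it in both halves. Now I'll lower it.

```bash
python3 -m pendant '[[0,0,0.008,0,0,0,0.05],[0,0,0.01,0,0,0,0.05],[0,0,0.007,0,0,0,0.05],[0,0,0.003,0,0,0,0.05],[0,0,0.002,0,0,0,0.05],[0,0,0.001,0,0,0,0.05],[0,0,0.001,0,0,0,0.05],[0,0,0,0,0,0,0.05],[0,0,0,0,0,0,0.05]]'
python3 -m pendant '[[0,0,0.001,0,0,0,0.05],[0,0,0.001,0,0,0,0.05],[0,0,0,0,0,0,0.05]]'
```

```text
clock: 8.0
position: [572.6, -45.9, 109.6]
ee_rot: [0.862, -0.507, 0.0, -0.0]
contact_force: [0.3, -0.1, -2.9]
gripper_width: 60.2
grasp_force: 65.2
clock: 8.3
position: [572.6, -45.6, 108.4]
ee_rot: [0.862, -0.507, 0.0, -0.0]
contact_force: [-2.0, 2.9, 3.6]
gripper_width: 60.1
grasp_force: 66.3
```

```bash
python3 -m pendant '[[0,0,0.0005,0,0,0,0.05],[0,0,0,0,0,0,0.05],[0,0,0,0,0,0,0.05]]'
```

```text
clock: 8.6
position: [572.6, -45.6, 108.4]
ee_rot: [0.862, -0.507, 0.0, -0.0]
contact_force: [-4.6, 3.0, 7.5]
gripper_width: 60.0
grasp_force: 66.7
```

Contact has been made, with the net force now pointing up. I'll release and retreat.

```bash
python3 -m pendant '[[0,0,0,0,0,0,0.062],[0,0,0,0,0,0,0.066],[0,0,0,0,0,0,0.07],[0,0,0,0,0,0,0.076],[0,0,0,0,0,0,0.0854],[0,0,0,0,0,0,0.0854],[0,0,0,0,0,0,0.0854],[0,0,0,0,0,0,0.0854]]'
python3 -m pendant '[[0,0,-0.01,0,0,0,0.0854],[0,0,-0.02,0,0,0,0.0854],[0,0,-0.03,0,0,0,0.0854],[0,0,-0.03,0,0,0,0.0854],[0,0,-0.03,0,0,0,0.0854],[0,0,-0.02,0,0,0,0.0854],[0,0,-0.01,0,0,0,0.0854],[0,0,0,0,0,0,0.0854]]'
python3 - <<'E'
from h import *
snap('wrist','w3');s=arm.read_state();print(s['clock'],s['position'])
E
```

```text
clock: 9.4
position: [572.5, -45.9, 106.8]
ee_rot: [0.862, -0.507, -0.0, 0.0]
contact_force: [-1.3, 0.6, -0.4]
gripper_width: 85.5
grasp_force: 0.0
clock: 10.2
position: [573.0, -45.8, 258.7]
ee_rot: [0.862, -0.507, 0.001, -0.001]
contact_force: [0.2, 0.3, -1.1]
gripper_width: 85.2
grasp_force: 0.0
10.25 [572.27121175 -45.77424388 256.96271217]
```

View pics/w3.png

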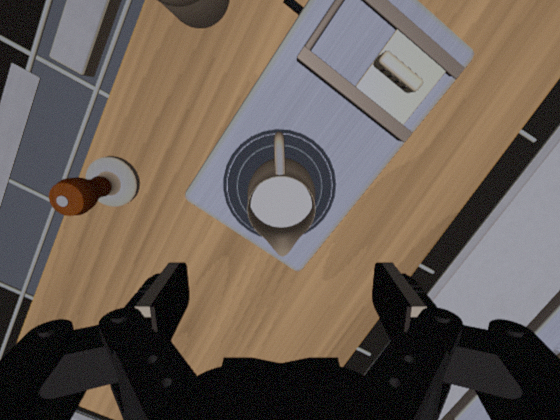

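The pitcher stands upright and released inside the plate: the plate circle spans u 224–335 and v 128–242, and the rim is at (283,200). The fin top is at about (402,70), so I'll compute the push start from that.

Run:
```python
from h import *
from scipy.spatial.transform import Rotation as Ro
f,e=tri(('top0',363.4,246.8),('scene0',329.7,173.3),('w3',402,70));print('fin',f,e)
s=arm.read_state();R=Ro.from_quat(s['ee_rot']).as_matrix()
a=-.11;e1=np.array([np.cos(a),np.sin(a),0]);e2=np.array([-e1[1],e1[0],0]);C=np.array([566,-117.3,14])
print('fin in base',(f-C)@e1,(f-C)@e2)
t=C+e1*-82+e2*-78; t[2]=160; p=s['position'];p=np.array([572.5,-45.8,257])
print('target',t,'tool shift',R.T@(t-p),'turn',-np.degrees(np.arctan2(e1[1],e1[0])-np.arctan2(R[1,0],R[0,0])),s['joints'])
print('plate edges centre',atz('w3',280,185,54),'rim',atz('w3',283,201,125))
```

```text
fin [ 535.59115786 -192.68276121   84.43430969] [2.030724307242726, 0.6754148826381131, 1.7637801296380204]
fin in base -21.94966263453182 -78.26538620589842
target [ 475.9328925  -185.82675497  160.        ] tool shift [ 75.65689935 152.41900488  96.882294  ] turn -54.690609161876345 [ 2.02054659e-01  2.97706056e-01 -1.19515942e-01 -4.49657390e-04
 -1.15300984e+00  3.04392721e-01]
plate edges centre [576.52575632 -49.75909365  54.        ] rim [574.8726419  -52.62975588 125.        ]
```

```bash
python3 -m pendant '[[0.015,0.0304,0,0,0,0,0.04],[0.015,0.0304,0,0,0,0,0],[0.015,0.0304,0,0,0,0,0],[0.0153,0.0306,0,0,0,0,0],[0.0153,0.0306,0,0,0,0,0],[0,0,0,0,0,-8,0],[0,0,0,0,0,-8,0],[0,0,0,0,0,-8,0],[0,0,0,0,0,-8,0],[0,0,0,0,0,-8,0],[0,0,0,0,0,-8,0],[0,0,0,0,0,-6.7,0]]'
python3 -m pendant '[[0,0,0.03,0,0,0,0],[0,0,0.04,0,0,0,0],[0,0,0.04,0,0,0,0],[0,0,0.025,0,0,0,0],[0,0,0.015,0,0,0,0],[0,0,0.008,0,0,0,0],[0,0,0,0,0,0,0]]'
python3 - <<'E'
from h import *
snap('scene','s4');snap('wrist','w4')
cv2.imwrite('pics/m5.png',np.hstack([cv2.resize(cv2.imread('pics/s4.png')[120:260,230:400],(400,330),interpolation=2),cv2.resize(cv2.imread('pics/w4.png')[100:420],(400,330))]))
E
```

```text
clock: 11.45
position: [475.0, -185.7, 255.0]
ee_rot: [0.999, -0.052, -0.002, -0.0]
contact_force: [0.3, 0.7, -0.0]
gripper_width: 0.2
grasp_force: 0.0
clock: 12.15
position: [474.6, -185.8, 97.0]
ee_rot: [0.998, -0.055, -0.002, -0.0]
contact_force: [-0.2, 0.3, 0.1]
gripper_width: 0.0
grasp_force: 0.0
```

View pics/m5.png

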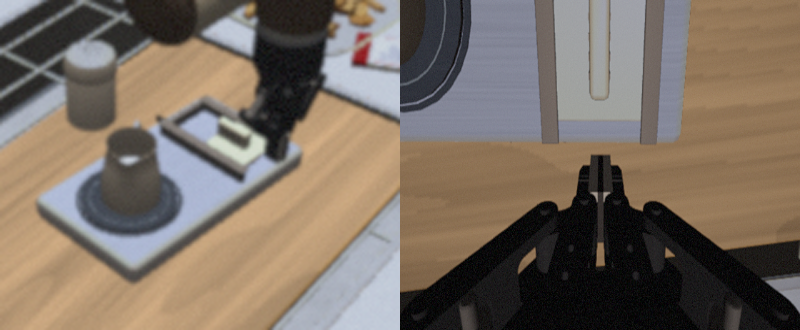

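The fingers are in line with the fin, at u≈600 in the right half, so I'll push to the rear.

```bash
python3 -m pendant '[[0.01,0,0,0,0,0,0],[0.01,0,0,0,0,0,0],[0.005,0,0,0,0,0,0],[0.005,0,0,0,0,0,0],[0.005,0,0,0,0,0,0],[0.005,0,0,0,0,0,0],[0.005,0,0,0,0,0,0],[0.005,0,0,0,0,0,0],[0,0,0,0,0,0,0]]'
python3 -m pendant '[[0.005,0,0,0,0,0,0],[0.005,0,0,0,0,0,0],[0.005,0,0,0,0,0,0],[0.005,0,0,0,0,0,0],[0.003,0,0,0,0,0,0],[0,0,0,0,0,0,0]]'
```

```text
clock: 13.15
position: [526.5, -191.4, 98.7]
ee_rot: [0.998, -0.055, 0.001, 0.0]
contact_force: [-0.8, -0.3, 0.3]
gripper_width: 0.3
grasp_force: 0.0
clock: 13.75
position: [549.3, -193.9, 98.8]
ee_rot: [0.999, -0.055, 0.001, 0.0]
contact_force: [-0.7, -0.6, 0.8]
gripper_width: 0.0
grasp_force: 0.1
```

```bash
python3 -m pendant '[[0.002,0,0,0,0,0,0],[0.002,0,0,0,0,0,0],[0,0,0,0,0,0,0]]'
python3 -m pendant '[[0.001,0,0,0,0,0,0],[0.001,0,0,0,0,0,0],[0,0,0,0,0,0,0]]'
```

```text
clock: 14.05
position: [552.6, -194.3, 98.8]
ee_rot: [0.998, -0.055, 0.0, 0.0]
contact_force: [-1.3, 0.1, -0.3]
gripper_width: -0.0
grasp_force: 0.4
clock: 14.35
position: [553.3, -194.4, 98.8]
ee_rot: [0.998, -0.055, -0.001, -0.0]
contact_force: [-4.7, 1.2, 3.1]
gripper_width: 0.1
grasp_force: 2.4
```

The force is rising near the expected end stop (finger at base x ≈ -4). I'll confirm with a small push, back off, lift and look.

```bash
python3 -m pendant '[[0.001,0,0,0,0,0,0],[0,0,0,0,0,0,0],[0,0,0,0,0,0,0]]'
python3 -m pendant '[[-0.005,0,0,0,0,0,0],[-0.02,0,0,0,0,0,0],[-0.006,0,0,0,0,0,0],[0,0,-0.01,0,0,0,0],[0,0,0,0,0,0,0]]'
python3 - <<'E'
from h import *
snap('top','t5');snap('scene','s5');snap('wrist','w5')
cv2.imwrite('pics/m6.png',np.hstack([cv2.resize(cv2.imread('pics/s5.png')[130:230,270:390],(400,330),interpolation=2),cv2.resize(cv2.imread('pics/w5.png')[100:420],(400,330))]))
E
```

```text
clock: 14.65
position: [553.4, -194.4, 98.8]
ee_rot: [0.998, -0.055, -0.002, -0.0]
contact_force: [-6.9, 2.1, 4.3]
gripper_width: 0.3
grasp_force: 3.5
clock: 15.15
position: [526.9, -191.6, 110.9]
ee_rot: [0.999, -0.054, 0.003, 0.0]
contact_force: [0.3, 0.1, 0.1]
gripper_width: 0.1
grasp_force: 0.0
```

View pics/m6.png

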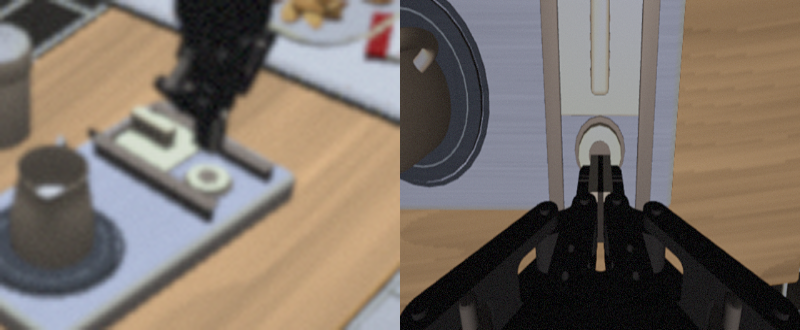

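The tab is at the rear stop and the button is wholly uncovered, at (209,178) in the left crop. Now I'll press it.

```bash
python3 -c "
from h import *
print(atz('s5',332.7,183.9,58))"
python3 -m pendant '[[-0.004,0,0.008,0,0,0,0],[0,0,0.01,0,0,0,0],[0,0,0.004,0,0,0,0],[0,0,0.002,0,0,0,0],[0,0,0.002,0,0,0,0],[0,0,0,0,0,0,0]]'
```

```text
[ 520.12308067 -189.04527485   58.        ]
clock: 15.9
position: [520.7, -190.8, 82.7]
ee_rot: [0.998, -0.055, 0.0, 0.0]
contact_force: [0.4, 0.2, 0.3]
gripper_width: 0.0
grasp_force: 0.0
```

```bash
python3 -m pendant '[[0,0,0.001,0,0,0,0],[0,0,0.001,0,0,0,0],[0,0,0.001,0,0,0,0],[0,0,0.001,0,0,0,0],[0,0,0,0,0,0,0]]'
python3 -m pendant '[[0,0,0.001,0,0,0,0],[0,0,0.001,0,0,0,0],[0,0,0,0,0,0,0]]'
```

```text
clock: 16.4
position: [521.0, -190.8, 79.0]
ee_rot: [0.999, -0.055, 0.001, 0.0]
contact_force: [-0.3, 0.7, 3.8]
gripper_width: 0.3
grasp_force: 1.8
clock: 16.7
position: [521.0, -190.9, 77.1]
ee_rot: [0.999, -0.055, 0.0, 0.0]
contact_force: [-0.3, 0.5, 5.5]
gripper_width: -0.2
grasp_force: 2.7
```

```bash
python3 -m pendant '[[0,0,0.001,0,0,0,0],[0,0,0.001,0,0,0,0],[0,0,0,0,0,0,0]]'
python3 -m pendant '[[0,0,0.001,0,0,0,0],[0,0,0,0,0,0,0],[0,0,0,0,0,0,0]]'
```

```text
clock: 17.0
position: [521.0, -190.9, 77.1]
ee_rot: [0.999, -0.054, 0.001, 0.0]
contact_force: [-3.3, 2.5, 16.9]
gripper_width: -0.2
grasp_force: 8.4
clock: 17.3
position: [521.0, -190.9, 77.1]
ee_rot: [0.999, -0.054, 0.001, 0.0]
contact_force: [-6.5, 3.8, 22.8]
gripper_width: 0.0
grasp_force: 11.2
```

The button has bottomed out: the TCP stopped at z=77.1, as predicted, with the force up to 23 N. I'll retreat and take a last look.

```bash
python3 -m pendant '[[0,0,-0.005,0,0,0,0],[0,0,-0.02,0,0,0,0],[0,0,-0.04,0,0,0,0],[0,0,-0.04,0,0,0,0],[0,0,-0.04,0,0,0,0],[-0.04,0,-0.03,0,0,0,0],[-0.04,0,0,0,0,0,0],[-0.02,0,0,0,0,0,0],[0,0,0,0,0,0,0],[0,0,0,0,0,0,0]]'
python3 - <<'E'
from h import *
snap('top','t6');snap('scene','s6')
cv2.imwrite('pics/m7.png',np.hstack([cv2.resize(cv2.imread('pics/s6.png')[100:260,220:390],(400,376),interpolation=2),cv2.resize(cv2.imread('pics/t6.png')[120:320,100:400],(400,376))]))
E
```

```text
clock: 18.3
position: [421.2, -179.9, 248.6]
ee_rot: [0.998, -0.055, 0.0, -0.0]
contact_force: [0.3, 0.2, -0.9]
gripper_width: 0.1
grasp_force: 0.0
```

View pics/m7.png

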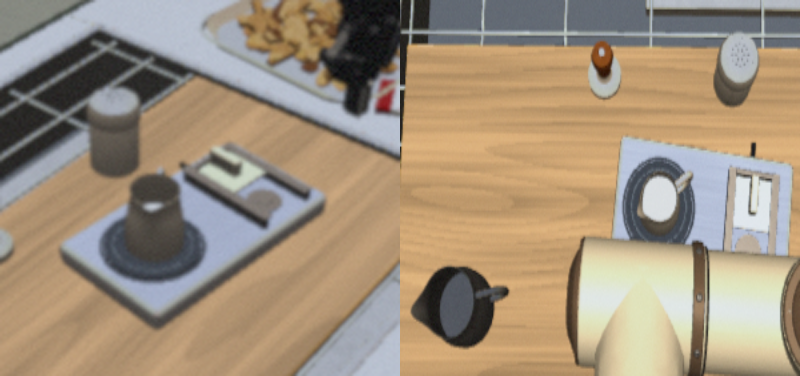

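The pitcher stands on the plate at (153,225) in the left half. The tab is at the rear stop, the button at (265,203) is down, the bystanders haven't moved, and the arm is clear.

```bash
python3 -c "
from bench import arm
print(arm.job_done())"
```

```text
the job is handed in; nothing more can be done
None
```

The job is handed in at about 18 s of the 51 s allowed: the small pitcher stands released on the plate, the lock tab is at its rear stop, the start button is fully down, and the larger pitcher, shaker and tamper were not touched; the hand-in call returned no verdict.

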